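# Sort look-alike canisters by weight into a rack

## Task

The three steel canisters look alike, but one is full of baking weights, one is half full and one is empty: lift each a little to judge it by its weight. Stand each in its own well of the wooden rack: the full one in the well next to the little post, the half-full one in the middle well, the empty one in the well farthest from the post. The wells are of different, unknown depths, so lower each canister gently until you feel it rest on the well's floor, without dropping or forcing it, and leave the other things on the worktop where they are.

Things in the scene. Friction and masses are not known exactly. Their poses are not given: they have to be found in the camera images.
- canister_a: Canister a, one of three upright steel canisters that look exactly alike: round, 46 mm in diameter, 110 mm high, straight sides, fixed flush lid. Origin at the centre of its underside, z up. Which is which is drawn anew each time, one of each, never told by the letter. Weight in all: full 0.57 to 0.74 kg, half full 0.30 to 0.38 kg, empty 0.13 to 0.15 kg. Contents may rattle a few mm
- canister_b: Canister b, one of three upright steel canisters that look exactly alike: round, 46 mm in diameter, 110 mm high, straight sides, fixed flush lid. Origin at the centre of its underside, z up. Which is which is drawn anew each time, one of each, never told by the letter. Weight in all: full 0.57 to 0.74 kg, half full 0.30 to 0.38 kg, empty 0.13 to 0.15 kg. Contents may rattle a few mm
- canister_c: Canister c, one of three upright steel canisters that look exactly alike: round, 46 mm in diameter, 110 mm high, straight sides, fixed flush lid. Origin at the centre of its underside, z up. Which is which is drawn anew each time, one of each, never told by the letter. Weight in all: full 0.57 to 0.74 kg, half full 0.30 to 0.38 kg, empty 0.13 to 0.15 kg. Contents may rattle a few mm
- rack: Fixed oak block on the worktop, 86 mm (its x) by 300 mm (its y) by 70 mm high, three wells in a row along its y, 100 mm apart. A slim post, 103 mm high over the worktop, stands past the +y end, 63 mm beyond the nearest well. Origin at the centre of the underside; y points towards the post, z up. Do not press or knock canisters and rack together with more than 25 N
- well_post (a point): Centre of the mouth of the first (next to the post, at rack y = +100 mm; for the full canister) well, on the rack's top face, 70 mm above the worktop. Round hole 51 mm in diameter with a 3 mm chamfer; its cork floor lies 20 to 50 mm below the mouth, different for each well and each time: feel for it. The floor is sprung: it gives 0.5 mm per N, 8 mm at most
- well_middle (a point): Centre of the mouth of the middle (rack y = 0; for the half-full canister) well, on the rack's top face, 70 mm above the worktop. Round hole 51 mm in diameter with a 3 mm chamfer; its cork floor lies 20 to 50 mm below the mouth, different for each well and each time: feel for it. The floor is sprung: it gives 0.5 mm per N, 8 mm at most
- well_far (a point): Centre of the mouth of the last (farthest from the post, at rack y = -100 mm; for the empty canister) well, on the rack's top face, 70 mm above the worktop. Round hole 51 mm in diameter with a 3 mm chamfer; its cork floor lies 20 to 50 mm below the mouth, different for each well and each time: feel for it. The floor is sprung: it gives 0.5 mm per N, 8 mm at most
- white_mug: a white mug with a thin blue line, 84x115x89 mm, bystander behind the canisters; origin at the centre of its underside
- lemon: a yellow lemon, 72x57x58 mm, bystander near the front edge; origin under its centre
- garlic: a head of garlic, 60x57x58 mm, bystander behind the canisters; origin under its centre
- teaspoon: a steel teaspoon lying flat, 130x27x11 mm, bystander between the canisters; origin under its centre
There are look-alikes about, which are no part of the job. Leave any green look-alike of the canister_a alone.

How it is judged:
At the end, for the whole second after the job is handed in: Full, half-full and empty canister rest released and upright (4 deg) on the floors of the wells by the post, in the middle and farthest off: within 6 mm of the axis, 15 mm or more deep, loading the rack by over 4.6, 2.3 to 4.6, and 0.5 to 2.3 N; bystanders within 40 mm of their start (((horizontal distance between canister_a and well_post below 0.006 m and z of canister_a in the frame of rack below 0.055 m and angle between canister_a's own z axis and vertical below 0.07 rad and linear speed of canister_a below 0.02 m/s and contact force between canister_a and rack above 4.6 N) or (horizontal distance between canister_b and well_post below 0.006 m and z of canister_b in the frame of rack below 0.055 m and angle between canister_b's own z axis and vertical below 0.07 rad and linear speed of canister_b below 0.02 m/s and contact force between canister_b and rack above 4.6 N) or (horizontal distance between canister_c and well_post below 0.006 m and z of canister_c in the frame of rack below 0.055 m and angle between canister_c's own z axis and vertical below 0.07 rad and linear speed of canister_c below 0.02 m/s and contact force between canister_c and rack above 4.6 N)) and ((horizontal distance between canister_a and well_middle below 0.006 m and z of canister_a in the frame of rack below 0.055 m and angle between canister_a's own z axis and vertical below 0.07 rad and linear speed of canister_a below 0.02 m/s and contact force between canister_a and rack between 2.3 and 4.6 N) or (horizontal distance between canister_b and well_middle below 0.006 m and z of canister_b in the frame of rack below 0.055 m and angle between canister_b's own z axis and vertical below 0.07 rad and linear speed of canister_b below 0.02 m/s and contact force between canister_b and rack between 2.3 and 4.6 N) or (horizontal distance between canister_c and well_middle below 0.006 m and z of canister_c in the frame of rack below 0.055 m and angle between canister_c's own z axis and vertical below 0.07 rad and linear speed of canister_c below 0.02 m/s and contact force between canister_c and rack between 2.3 and 4.6 N)) and ((horizontal distance between canister_a and well_far below 0.006 m and z of canister_a in the frame of rack below 0.055 m and angle between canister_a's own z axis and vertical below 0.07 rad and linear speed of canister_a below 0.02 m/s and contact force between canister_a and rack between 0.5 and 2.3 N) or (horizontal distance between canister_b and well_far below 0.006 m and z of canister_b in the frame of rack below 0.055 m and angle between canister_b's own z axis and vertical below 0.07 rad and linear speed of canister_b below 0.02 m/s and contact force between canister_b and rack between 0.5 and 2.3 N) or (horizontal distance between canister_c and well_far below 0.006 m and z of canister_c in the frame of rack below 0.055 m and angle between canister_c's own z axis and vertical below 0.07 rad and linear speed of canister_c below 0.02 m/s and contact force between canister_c and rack between 0.5 and 2.3 N)) and distance of each of white_mug, lemon, garlic, teaspoon from where it was at the start of the episode below 0.04 m); the robot touches nothing.
It fails at once if a canister pressed or knocked against the rack with more than 25 N (contact force between any of canister_a, canister_b, canister_c and rack above 25 N).
It fails at once if a canister dropped (falling free of the fingers faster than 0.35 m/s, which is a drop of about 6 mm) ((contact force between the fingers and canister_a below 0.05 N and linear speed of canister_a above 0.35 m/s) or (contact force between the fingers and canister_b below 0.05 N and linear speed of canister_b above 0.35 m/s) or (contact force between the fingers and canister_c below 0.05 N and linear speed of canister_c above 0.35 m/s)).
It fails at once if a canister tipped over (angle between any of canister_a, canister_b, canister_c's own z axis and vertical above 0.7 rad).
It fails at once if a bystander (mug, lemon, garlic, teaspoon) pushed by more than 40 mm (distance of any of white_mug, lemon, garlic, teaspoon from where it was at the start of the episode above 0.04 m).
It also fails if it takes over 72 s, if anything falls off the work surface, if the arm or the gripper's body presses on something with over 40 N, if the wrist force passes 120 N, or if a joint passes its speed limit or range.

## Robot

A 7-joint arm with a two-finger parallel gripper is mounted at the origin on a cart in front of the work surface, level with it; the furniture and walls round the work are solid. World frame = base frame: x ahead of the robot, y to its left, z up, the work surface at z = 0. Lengths are in m, angles in rad, forces in N, time in s.
With the tool pointing down it reaches from about 0.35 to 0.9 m from the base axis. Payload 8.1 kg.
Tool frame: the origin (TCP) lies midway between the tips of the shut fingers; the grasp point (between the pads) lies 19 mm behind it; z points along the fingers, y is the line along which they close (so a half turn about z gives the same grasp; the last joint's range is limited). The gripper opens to 92 mm and grips with 3 to 60 N. Pads are 19 mm wide; open, the fingers measure 130 mm over their backs; the gripper's body (75 mm by 190 mm) begins 47 mm behind the grasp point.
Start: joints at [-1.265, 0.434, 0.025, 1.573, -0.012, 1.134, -0.075], TCP at [0.248, 0.574, 0.227] pointing down, gripper open.
Joint ranges: [-2.62, 2.62], [-0.44, 2.09], [-1.27, 1.32], [0.08, 2.57], [-1.32, 4.46], [0.12, 2], [-2.74, 2.74]. Speed limits (rad/s): [2.22, 2.22, 3.01, 3.01, 3.14, 3.14, 3.14].

## Interface

Orientations are given as a rotation vector (axis times angle).
In Python, from cell import arm gives the robot as it stands.
- The arm moves only by the tool arm_command, never from a script. Its arguments are lists of equal length, an entry for each row: "dp": the shift along the tool's x, y, z in units of 25 mm (1.0 is 25 mm), a list of three; "angular": the turn, a rotation vector about the tool's x, y, z in units of 0.15 rad (1.0 is 0.15 rad), a list of three; "claw": the opening, from 0 (shut) to 1 (fully open). In form: {"dp": [[x, y, z], ...], "angular": [[rx, ry, rz], ...], "claw": [claw, ...]}. A call has 1 to 10 rows; each row shifts and turns the commanded pose from where the row before left it, along the tool's axes as they then stand; what a row does not reach is not made up. A row lasts 1/10 s, in which the tool goes at most 50 mm and 8.59 degrees, less where a joint would pass 70% of its speed; a pose out of reach is approached as far as the arm can. A call with a number of a shift or a turn outside -1 to 1 is refused whole. A call with a gripper value outside its range is refused whole. The fingers move at their own pace and stop on an object; "force" is the grip in N (left out, the last holds). Time passes only in rows, so rows that do not move let the fingers close. It gives the time, the measured TCP pose, the force, the opening and the grip force at its end, in the units of the state.
- arm.observe(): the state, without advancing time (a new reading comes with each control period).
- arm.get_image(name): name is "side" or "top"; returns a dict with "frame" (420x560x3 uint8, red, green, blue), "z_map" (420x560 float32, m along the optical axis (not along the pixel's ray), 0 where there is no reading), "K" (3x3 intrinsics, pixels), "R" (3x3) and "t" (3): a world point X has camera coordinates R X + t. Camera axes: x right, y down, z forward; pixel columns grow to the right and rows downward; lengths in m; the calibration is good to about 2 mm. A picture is of the moment at which its call begins.
- arm.sign_off(): hands the job in; it is judged then, once.
The state is a dict: "clock": time; "joints": joint angles; "dq": joint speeds; "joint_efforts": joint torques, N m; "position": TCP position; "ee_rot": TCP orientation; "force": force on the tool from outside, world axes, zero at the start; "ft_torque": the same for the moment, N m; "width": opening from 0.0 (shut) to 1.0 (fully open); "gripper_force": force on a finger pad.
Only numpy, scipy, OpenCV 4.12 (cv2) and the standard library are available. Lean on these libraries where they do the work, as an engineer would, in place of code of your own. Each camera call takes 0.05 s, during which the arm holds its last target. There are 200 camera calls.

## Working session

There is one attempt and no reset: what is moved stays moved. The work goes in short steps, Python scripts to look and compute and a tool call to move; the robot and the scene stay as the last step left them, time stands still between calls to the robot, and variables do not carry over. Pictures are saved under pics/ and viewed, at most 10 in all, crops included, and the job is handed in when it is done.

Besides the shell and the picture viewer there is one more tool, called after "Emit:" as a command line: name --argument value ..., lists and objects as JSON in quotes. arm_command: Moves the arm, as the interface text tells. Its arguments: {"type":"object","properties":{"dp":{"type":"array","items":{"type":"array","items":{"type":"number"}}},"angular":{"type":"array","items":{"type":"array","items":{"type":"number"}}},"claw":{"type":"array","items":{"type":"number"}},"force":{"type":"number"}},"required":["dp","angular","claw"]}

```bash
mkdir -p pics; python3 - <<'E'
from cell import arm
import cv2,numpy as np
s=arm.observe();print(s)
for n in("top","side"):
    d=arm.get_image(n);cv2.imwrite(f"pics/{n}0.png",d["frame"][:,:,::-1]);np.savez(f"{n}0.npz",**d)
    print(n,d["K"].tolist(),d["R"].tolist(),d["t"].tolist())
E
```

```text
{'clock': 0.0, 'joints': array([-1.2645965 ,  0.43522699,  0.02495185,  1.57410376, -0.01160065,
        1.13401607, -0.07509239]), 'dq': array([-7.00111472e-06,  1.73363301e-03,  5.86789661e-04, -7.80598590e-04,
        2.03645962e-04, -6.85672813e-04, -6.94418130e-04]), 'joint_efforts': array([ 4.50824182e-04, -6.67833924e+01,  9.85170454e-01, -3.14460254e+01,
       -6.06646598e-02,  4.27353778e-02,  1.41910205e-04]), 'position': array([0.24827643, 0.57299994, 0.22593967]), 'ee_rot': array([-6.37706758e-01, -3.07599113e+00,  2.50965181e-03]), 'force': array([-0.24591244,  0.39039774, -0.066423  ]), 'ft_torque': array([-0.02579036,  0.01599123,  0.01368541]), 'gripper_force': 0.0, 'width': 0.9952986071773575}
top [[450.33855605117975, 0.0, 274.8571227389976], [0.0, 450.33855605117975, 208.41390946301937], [0.0, 0.0, 1.0]] [[-0.00812703351009664, -0.9998915622363664, 0.012280679738694303], [-0.9975747987310423, 0.007258003717275131, -0.06922313427431825], [0.0691264946532517, -0.012813475350529622, -0.9975256099902375]] [0.04825653042798101, 0.530384319227392, 1.3102106439039356]
side [[408.2305218624373, 0.0, 280.4058882946891], [0.0, 408.2305218624373, 214.71452430571398], [0.0, 0.0, 1.0]] [[0.9534526405251441, -0.3009638406382337, 0.018676961849137443], [-0.15733437419555418, -0.5493613878102409, -0.8206387513880267], [0.2572429920758261, 0.7795016563237631, -0.571142023332539]] [-0.46860030701551486, 0.17242759389017714, 1.0268697020275483]
```

View pics/top0.png

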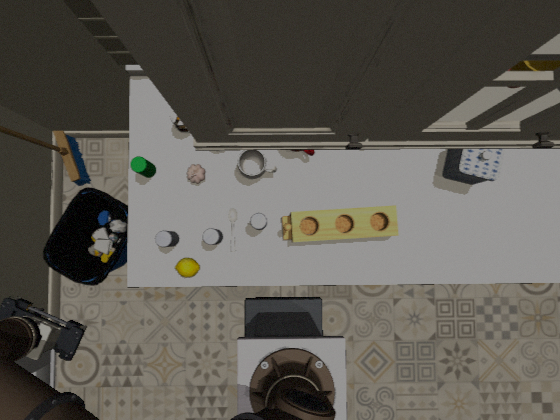

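View pics/side0.png

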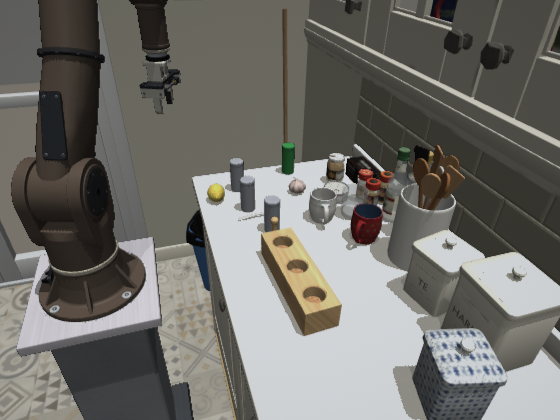

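The top view shows three grey canisters with lids at about (165,237), (212,236) and (258,221). The green look-alike is at (142,167). The rack has wells at (308,226), (344,223) and (379,221), with the post at its left end near (286,228). The other things that could be mistaken are the jars at the back, the steel mug and the red mug. The spoon lies at (233,228), between canisters 2 and 3.

```bash
cat > h.py <<'E'
import numpy as np,cv2
def cloud(d):
    K,R,t,Z=d["K"],d["R"],d["t"],d["z_map"]
    v,u=np.mgrid[:Z.shape[0],:Z.shape[1]]
    c=np.stack([(u-K[0,2])/K[0,0]*Z,(v-K[1,2])/K[1,1]*Z,Z],-1)
    return (c-t)@R
def ray(d,px,z):
    K,R,t=d["K"],d["R"],d["t"]
    r=R.T@np.linalg.solve(K,[px[0],px[1],1.]);o=-R.T@t
    return o+r*(z-o[2])/r[2]
E
python3 - <<'E'
import numpy as np,cv2
from h import *
d=dict(np.load("top0.npz"));P=cloud(d)
print("table z",np.median(P[250:270,300:380,2]))
m=((P[...,2]>.1)&(P[...,2]<.125)&(d["z_map"]>0)).astype(np.uint8);m[:,:120]=0;m[280:]=0
n,l,s,c=cv2.connectedComponentsWithStats(m)
for i in range(1,n):
    if s[i,4]>40:
        p=P[l==i];(cc,r)=cv2.minEnclosingCircle(p[:,:2].astype(np.float32))
        print(c[i].round(1),s[i,4],p.mean(0).round(4),"ray",ray(d,c[i],.11)[:2].round(4),np.round(cc,4),round(r,4))
m=((P[...,2]>.06)&(P[...,2]<.08)&(d["z_map"]>0)).astype(np.uint8);m[:,:270]=0;m[:,420:]=0;m[:190]=0;m[260:]=0
cs,h=cv2.findContours(m,cv2.RETR_CCOMP,cv2.CHAIN_APPROX_NONE)
for k,q in enumerate(cs):
    if cv2.contourArea(q)>80:
        w=np.array([ray(d,x[0],.07)[:2] for x in q],np.float32)
        print("outer" if h[0,k,3]<0 else "hole",q.mean((0,1)),cv2.minAreaRect(w),cv2.fitEllipse(w*1000))
e=d["frame"][190:290,130:410,::-1];cv2.imwrite("pics/c1.png",cv2.resize(e,None,fx=2.8,fy=2.8,interpolation=2))
E
```

```text
table z -0.00041285160747505083
[125.9  56.8] 51 [0.9519 0.4581 0.1121] ray [0.9528 0.4588] [0.9506 0.4585] 0.0181
[457.3 161.6] 50 [ 0.6513 -0.4635  0.1085] ray [ 0.6511 -0.4628] [ 0.6541 -0.4707] 0.0343
[138.1 164.1] 223 [0.6494 0.4212 0.1094] ray [0.6493 0.421 ] [0.6499 0.4221] 0.0228
[257.8 220.6] 215 [0.4913 0.0925 0.1092] ray [0.4913 0.0925] [0.4912 0.0924] 0.0229
[210.2 236.2] 220 [0.4498 0.2225 0.1094] ray [0.4498 0.2225] [0.45   0.2229] 0.023
[163.  238.5] 223 [0.4445 0.351  0.1091] ray [0.4445 0.3508] [0.4447 0.3513] 0.0228
outer [343.95895522 223.37686567] ((0.4834548830986023, -0.1504393219947815), (0.0859202891588211, 0.30032849311828613), 3.1400511264801025) ((483.40106201171875, -150.6532745361328), (92.44541931152344, 397.90447998046875), 3.163005828857422)
hole [308.53846154 225.53846154] ((0.47802892327308655, -0.049960773438215256), (0.05190718546509743, 0.05218443274497986), 44.38428497314453) ((477.8523254394531, -50.13906478881836), (52.93107223510742, 53.42596435546875), 106.5973892211914)
hole [343.53846154 223.46153846] ((0.48292621970176697, -0.14927932620048523), (0.05185554176568985, 0.0524195060133934), 44.24880599975586) ((483.1562194824219, -149.48736572265625), (51.66101837158203, 53.40774917602539), 108.61946105957031)
hole [378.73076923 221.40384615] ((0.48853155970573425, -0.2495666742324829), (0.051816269755363464, 0.05065783113241196), 44.111839294433594) ((488.5140075683594, -248.90682983398438), (51.238590240478516, 52.87504577636719), 105.36260223388672)
```

View pics/c1.png

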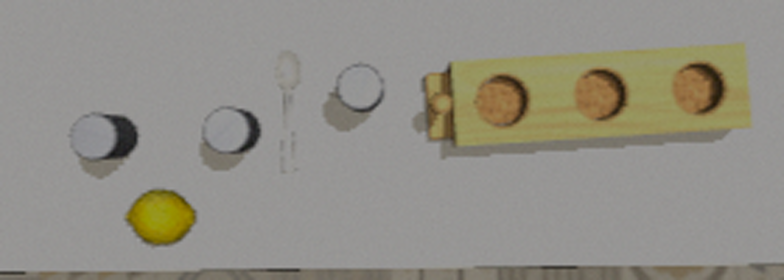

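The crop confirms three grey-lidded canisters, at c1 pixels (97,136), (230,130) and (360,87). The post end is at (440,103). The green one isn't in the crop, and it's excluded. I'll set out, turning first so that the fingers close along world x.

Emit:
arm_command --dp '[[0,0,0],[0,0,0],[0,0,0],[0,0,0],[0,0,0],[0,0,0],[0,0,0],[0,0,0]]' --angular '[[0,0,0.97],[0,0,0.97],[0,0,0.97],[0,0,0.97],[0,0,0.97],[0,0,0.97],[0,0,0.97],[0,0,0.97]]' --claw '[1,1,1,1,1,1,1,1]' --force 30

```text
clock: 0.9
position: [0.2483, 0.5732, 0.2263]
ee_rot: [2.23, 2.212, -0.001]
force: [-0.2, 0.2, 0.2]
width: 0.998
gripper_force: 0.0
```

Emit:
arm_command --dp '[[-0.9,0.8,0],[-0.9,0.8,0],[-0.9,0.8,0],[-0.9,0.8,0],[-0.9,0.8,0.2],[-0.9,0.8,0.2],[-0.9,0.8,0.2],[-0.9,0.8,0.2],[-0.9,0.8,0.2],[-0.8,0.65,0.2]]' --angular '[[0,0,0],[0,0,0],[0,0,0],[0,0,0],[0,0,0],[0,0,0],[0,0,0],[0,0,0],[0,0,0],[0,0,0]]' --claw '[1,1,1,1,1,1,1,1,1,1]'

```text
clock: 1.9
position: [0.4452, 0.349, 0.1963]
ee_rot: [2.224, 2.218, -0.001]
force: [0.2, 0.7, -0.9]
width: 1.001
gripper_force: 0.0
```

```bash
cat >> h.py <<'E'
from scipy.spatial.transform import Rotation as Ro
def go(arm,target):
    s=arm.observe();R=Ro.from_rotvec(s["ee_rot"]).as_matrix()
    print("t",round(s["clock"],2),"pos",s["position"].round(4),"F",s["force"].round(2),"w",round(s["width"],3),"g",round(s["gripper_force"],1))
    print("axes",R.round(3).tolist())
    print("units",(R.T@(np.array(target)-s["position"])/.025).round(2))
E
python3 -c "
from h import *;from cell import arm
go(arm,(.4446,.3511,.068))"
```

```text
t 1.9 pos [0.4452 0.349  0.1963] F [ 0.23  0.73 -0.89] w 1.001 g 0.0
axes [[0.003, 1.0, -0.0], [1.0, -0.003, -0.001], [-0.001, -0.0, -1.0]]
units [ 0.09 -0.02  5.13]
```

Emit:
arm_command --dp '[[0.09,0,0.8],[0,0,0.8],[0,0,0.8],[0,0,0.8],[0,0,0.8],[0,0,0.8],[0,0,0.33],[0,0,0],[0,0,0]]' --angular '[[0,0,0],[0,0,0],[0,0,0],[0,0,0],[0,0,0],[0,0,0],[0,0,0],[0,0,0],[0,0,0]]' --claw '[1,1,1,1,1,1,1,1,1]'

```text
clock: 2.8
position: [0.4446, 0.353, 0.069]
ee_rot: [2.224, 2.219, 0.001]
force: [-0.0, 0.3, -0.7]
width: 1.0
gripper_force: 0.0
```

Emit:
arm_command --dp '[[0,0,0],[0,0,0],[0,0,0],[0,0,0],[0,0,0],[0,0,0]]' --angular '[[0,0,0],[0,0,0],[0,0,0],[0,0,0],[0,0,0],[0,0,0]]' --claw '[0.4,0.4,0.4,0.4,0.4,0.4]' --force 30

```text
clock: 3.4
position: [0.4443, 0.3529, 0.0685]
ee_rot: [-2.224, -2.219, -0.0]
force: [-0.2, -0.2, 0.1]
width: 0.527
gripper_force: 0.8
```

Emit:
arm_command --dp '[[0,0,0],[0,0,0],[0,0,0]]' --angular '[[0,0,0],[0,0,0],[0,0,0]]' --claw '[0.3,0.3,0.3]' --force 30

```text
clock: 3.7
position: [0.4444, 0.3529, 0.0685]
ee_rot: [2.224, 2.219, 0.0]
force: [0.7, 0.7, -0.1]
width: 0.502
gripper_force: 30.0
```

Emit:
arm_command --dp '[[0,0,-0.3],[0,0,-0.4],[0,0,-0.4],[0,0,0],[0,0,0],[0,0,0],[0,0,0],[0,0,0]]' --angular '[[0,0,0],[0,0,0],[0,0,0],[0,0,0],[0,0,0],[0,0,0],[0,0,0],[0,0,0]]' --claw '[0.3,0.3,0.3,0.3,0.3,0.3,0.3,0.3]'

```text
clock: 4.5
position: [0.4441, 0.3527, 0.0957]
ee_rot: [-2.224, -2.219, 0.001]
force: [0.5, 0.2, -3.8]
width: 0.505
gripper_force: 30.0
```

Weight is about 3.6 N, so this is the half-full one and goes in the middle well.

Emit:
arm_command --dp '[[0,0,-0.7],[0,0,-0.9],[0,0,-0.9],[0,0,-0.9],[0,0,-0.9],[-0.5,0.1,-0.4],[-0.8,0.1,0],[-1,0.1,0],[-1,0.1,0],[-1,0.1,0]]' --angular '[[0,0,0],[0,0,0],[0,0,0],[0,0,0],[0,0,0],[0,0,0],[0,0,0],[0,0,0],[0,0,0],[0,0,0]]' --claw '[0.3,0.3,0.3,0.3,0.3,0.3,0.3,0.3,0.3,0.3]'

```text
clock: 5.5
position: [0.4559, 0.2417, 0.212]
ee_rot: [2.226, 2.217, -0.004]
force: [0.1, 0.0, -3.6]
width: 0.501
gripper_force: 30.0
```

Emit:
arm_command --dp '[[-1,0.1,0],[-1,0.1,0],[-1,0.1,0],[-1,0.1,0],[-1,0.1,0],[-1,0.1,0],[-1,0.1,0],[-1,0.1,0],[-1,0.1,0],[-1,0.1,0]]' --angular '[[0,0,0],[0,0,0],[0,0,0],[0,0,0],[0,0,0],[0,0,0],[0,0,0],[0,0,0],[0,0,0],[0,0,0]]' --claw '[0.3,0.3,0.3,0.3,0.3,0.3,0.3,0.3,0.3,0.3]'

```text
clock: 6.5
position: [0.4792, -0.0077, 0.2121]
ee_rot: [-2.225, -2.216, 0.003]
force: [0.3, 0.6, -3.8]
width: 0.5
gripper_force: 30.0
```

Emit:
arm_command --dp '[[-1,0,0],[-1,0,0],[-1,0,0],[-1,0,0],[-0.8,0,0],[-0.7,0,0],[-0.4,0,0],[0,0,0],[0,0,0],[0,0,0]]' --angular '[[0,0,0],[0,0,0],[0,0,0],[0,0,0],[0,0,0],[0,0,0],[0,0,0],[0,0,0],[0,0,0],[0,0,0]]' --claw '[0.3,0.3,0.3,0.3,0.3,0.3,0.3,0.3,0.3,0.3]'

```text
clock: 7.5
position: [0.4805, -0.1512, 0.2131]
ee_rot: [-2.222, -2.22, -0.0]
force: [-0.3, 0.6, -2.9]
width: 0.504
gripper_force: 30.0
```

```bash
python3 - <<'E'
from h import *;from cell import arm
go(arm,(.4834,-.15,.18))
d=arm.get_image("side");np.savez("side1.npz",**d)
e=d["frame"][140:350,200:400,::-1];cv2.imwrite("pics/s1.png",cv2.resize(e,None,fx=2.8,fy=2.8))
go(arm,(.4834,-.15,.18))
E
```

```text
t 7.5 pos [ 0.4805 -0.1512  0.2131] F [-0.3   0.57 -2.92] w 0.504 g 30.0
axes [[0.001, 1.0, -0.001], [1.0, -0.001, 0.001], [0.001, -0.001, -1.0]]
units [0.05 0.12 1.33]
t 7.55 pos [ 0.4807 -0.1512  0.2132] F [ 0.26  0.19 -3.12] w 0.502 g 30.0
axes [[0.001, 1.0, -0.0], [1.0, -0.001, 0.001], [0.001, -0.0, -1.0]]
units [0.05 0.11 1.33]
```

View pics/s1.png

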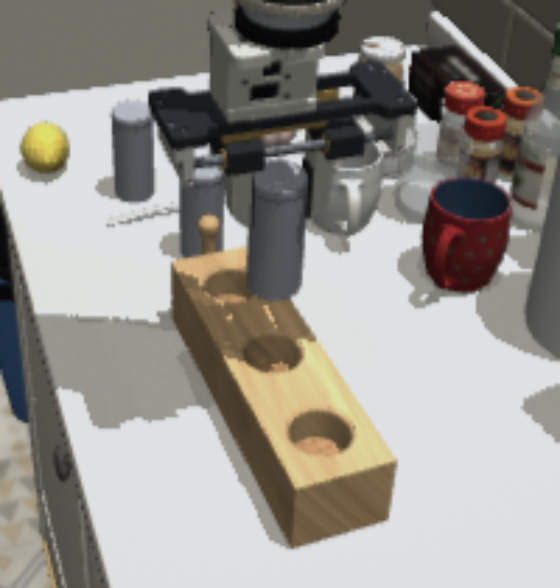

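The side view shows the canister held upright, with its bottom at about crop (273,290) above the middle well at (272,352). The spoon and the other canisters are undisturbed. Next I'll measure the canister axis and the well in the same view.

```bash
cat >> h.py <<'E'
from scipy.optimize import least_squares
def fitc(P,z0,z1,g,r=.023):
    m=(P[...,2]>z0)&(P[...,2]<z1)&(np.hypot(P[...,0]-g[0],P[...,1]-g[1])<.032)
    q=P[m][:,:2]
    f=least_squares(lambda c:np.hypot(*(q-c).T)-r,g,loss="soft_l1",f_scale=.001)
    return f.x.round(4),len(q),q
def side(d,g,zb):
    P=cloud(d)
    for a in(.005,.03,.055):
        c,n,_=fitc(P,zb+a,zb+a+.025,g);print("cyl",round(zb+a,3),c,n)
def holes(d):
    P=cloud(d);m=((P[...,2]>.064)&(P[...,2]<.076)&(abs(P[...,0]-.4834)<.06)&(abs(P[...,1]+.15)<.17)).astype(np.uint8)
    cs,h=cv2.findContours(m,cv2.RETR_CCOMP,cv2.CHAIN_APPROX_NONE)
    for k,q in enumerate(cs):
        if cv2.contourArea(q)>60:
            w=np.array([ray(d,x[0],.07)[:2] for x in q],np.float32)
            R=cv2.minAreaRect(w);E=cv2.fitEllipse(w*1000);print("outer" if h[0,k,3]<0 else "hole",np.round(R[0],4),np.round(R[1],4),round(R[2],1),"ell",np.round(E[0],1),np.round(E[1],1))
E
python3 - <<'E'
from h import *
d=dict(np.load("side1.npz"));side(d,(.4806,-.151),.144);holes(d)
P=cloud(d);print("other cans side-view b,c");print(fitc(P,.02,.09,(.4913,.0925))[0],fitc(P,.02,.09,(.4498,.2225))[0])
E
```

```text
cyl 0.149 [ 0.4818 -0.1523] 167
cyl 0.174 [ 0.4818 -0.1524] 177
cyl 0.199 [ 0.4816 -0.1523] 199
outer [ 0.4827 -0.1467] [0.0893 0.3211] 3.1 ell [ 482.7 -173.2] [ 96.3 351.2]
hole [ 0.4871 -0.2562] [0.0488 0.0522] 73.5 ell [ 487.6 -255.7] [49.3 51.4]
hole [ 0.4829 -0.1554] [0.0521 0.051 ] 36.6 ell [ 482.9 -156.1] [49.6 52.4]
other cans side-view b,c
[0.4929 0.0921] [0.4511 0.2229]
```

Emit:
arm_command --dp '[[0.09,0.12,0.3],[0,0,0.5],[0,0,0.6],[0,0,0.6],[0,0,0.4],[0,0,0.3],[0,0,0],[0,0,0],[0,0,0]]' --angular '[[0,0,0],[0,0,0],[0,0,0],[0,0,0],[0,0,0],[0,0,0],[0,0,0],[0,0,0],[0,0,0]]' --claw '[0.3,0.3,0.3,0.3,0.3,0.3,0.3,0.3,0.3]'

```text
clock: 8.45
position: [0.4842, -0.1501, 0.1465]
ee_rot: [2.223, 2.218, 0.001]
force: [-0.2, 0.0, -3.9]
width: 0.499
gripper_force: 30.0
```

```bash
python3 - <<'E'
from h import *;from cell import arm
go(arm,(.4837,-.1489,.139))
d=arm.get_image("side");side(d,(.4836,-.1495),.075)
P=cloud(dict(np.load("top0.npz")))
for u,v in((308.5,225.5),(343.5,223.5),(378.7,221.4)):
    u,v=round(u),round(v);q=P[v-3:v+4,u-3:u+4,2];print("floor z",np.median(q).round(4),q.std().round(4))
E
```

```text
t 8.45 pos [ 0.4842 -0.1501  0.1465] F [-0.16  0.04 -3.92] w 0.499 g 30.0
axes [[0.002, 1.0, 0.001], [1.0, -0.002, -0.0], [-0.0, 0.001, -1.0]]
units [ 0.05 -0.02  0.3 ]
cyl 0.08 [ 0.4856 -0.1512] 139
cyl 0.105 [ 0.4854 -0.1514] 160
cyl 0.13 [ 0.4855 -0.1512] 173
floor z 0.0369 0.003
floor z 0.0383 0.0026
floor z 0.0378 0.002
```

Emit:
arm_command --dp '[[0.05,-0.03,0.1],[0,0,0.1],[0,0,0.1],[0,0,0.1],[0,0,0.1],[0,0,0.1],[0,0,0.1],[0,0,0.1],[0,0,0.1]]' --angular '[[0,0,0],[0,0,0],[0,0,0],[0,0,0],[0,0,0],[0,0,0],[0,0,0],[0,0,0],[0,0,0]]' --claw '[0.3,0.3,0.3,0.3,0.3,0.3,0.3,0.3,0.3]'

```text
clock: 9.4
position: [0.483, -0.1487, 0.1232]
ee_rot: [-2.224, -2.219, -0.0]
force: [0.6, -0.5, -3.8]
width: 0.503
gripper_force: 30.0
```

Emit:
arm_command --dp '[[0,0,0.06],[0,0,0.06],[0,0,0.06],[0,0,0.06],[0,0,0]]' --angular '[[0,0,0],[0,0,0],[0,0,0],[0,0,0],[0,0,0]]' --claw '[0.3,0.3,0.3,0.3,0.3]'

```text
clock: 9.9
position: [0.4829, -0.1487, 0.1173]
ee_rot: [-2.224, -2.219, 0.0]
force: [-0.3, -0.8, -3.1]
width: 0.504
gripper_force: 30.0
```

Emit:
arm_command --dp '[[0,0,0.06],[0,0,0.06],[0,0,0.06],[0,0,0]]' --angular '[[0,0,0],[0,0,0],[0,0,0],[0,0,0]]' --claw '[0.3,0.3,0.3,0.3]'

```text
clock: 10.3
position: [0.4828, -0.1487, 0.1128]
ee_rot: [-2.224, -2.219, 0.0]
force: [0.8, 0.4, -3.8]
width: 0.5
gripper_force: 30.0
```

Emit:
arm_command --dp '[[0,0,0.06],[0,0,0.06],[0,0,0.06],[0,0,0]]' --angular '[[0,0,0],[0,0,0],[0,0,0],[0,0,0]]' --claw '[0.3,0.3,0.3,0.3]'

```text
clock: 10.7
position: [0.4828, -0.1487, 0.1083]
ee_rot: [-2.224, -2.219, 0.0]
force: [0.4, -0.6, -2.9]
width: 0.502
gripper_force: 30.0
```

Emit:
arm_command --dp '[[0,0,0.05],[0,0,0.05],[0,0,0.05],[0,0,0]]' --angular '[[0,0,0],[0,0,0],[0,0,0],[0,0,0]]' --claw '[0.3,0.3,0.3,0.3]'

```text
clock: 11.1
position: [0.4831, -0.1488, 0.1048]
ee_rot: [2.224, 2.219, 0.0]
force: [-1.4, -0.1, 1.5]
width: 0.497
gripper_force: 30.0
```

Floor felt at bottom z of about 0.038, which agrees with the depth map. I'll ease off and release.

Emit:
arm_command --dp '[[0,0,-0.03],[0,0,0],[0,0,0],[0,0,0],[0,0,0],[0,0,0],[0,0,0],[0,0,0],[0,0,0],[0,0,0]]' --angular '[[0,0,0],[0,0,0],[0,0,0],[0,0,0],[0,0,0],[0,0,0],[0,0,0],[0,0,0],[0,0,0],[0,0,0]]' --claw '[0.3,0.3,0.5,0.55,0.6,0.7,0.8,0.9,1,1]'

```text
clock: 12.1
position: [0.483, -0.1488, 0.1055]
ee_rot: [2.224, 2.219, 0.0]
force: [0.2, -0.7, 0.0]
width: 0.973
gripper_force: 0.0
```

Emit:
arm_command --dp '[[0,0,-0.5],[0,0,-0.8],[0,0,-1],[0,0,-1],[0,0,-0.9],[0.8,0.1,0],[1,0,0],[1,0,0],[1,0,0],[1,0,0]]' --angular '[[0,0,0],[0,0,0],[0,0,0],[0,0,0],[0,0,0],[0,0,0],[0,0,0],[0,0,0],[0,0,0],[0,0,0]]' --claw '[1,1,1,1,1,1,1,1,1,1]'

```text
clock: 13.1
position: [0.4857, -0.028, 0.2114]
ee_rot: [2.224, 2.218, 0.001]
force: [0.7, 0.8, 0.1]
width: 1.003
gripper_force: 0.0
```

Emit:
arm_command --dp '[[1,0,0],[1,0,0],[1,0.1,0],[1,0.1,0],[0.7,0,0],[0,0,0],[0,0,0]]' --angular '[[0,0,0],[0,0,0],[0,0,0],[0,0,0],[0,0,0],[0,0,0],[0,0,0]]' --claw '[1,1,1,1,1,1,1]'

```text
clock: 13.8
position: [0.491, 0.0883, 0.211]
ee_rot: [2.223, 2.219, 0.0]
force: [0.4, -1.2, -0.2]
width: 1.0
gripper_force: 0.0
```

```bash
python3 - <<'E'
from h import *;from cell import arm
go(arm,(.4915,.0925,.068))
d=arm.get_image("side");P=cloud(d);side(d,(.4848,-.15),.072);print(fitc(P,.02,.09,(.4929,.0921))[0])
E
```

```text
t 13.8 pos [0.491  0.0883 0.211 ] F [ 0.35 -1.18 -0.17] w 1.0 g 0.0
axes [[0.002, 1.0, 0.0], [1.0, -0.002, -0.0], [-0.0, 0.0, -1.0]]
units [0.17 0.02 5.72]
cyl 0.077 [ 0.4845 -0.1498] 147
cyl 0.102 [ 0.4844 -0.1499] 163
cyl 0.127 [ 0.4843 -0.1496] 297
[0.4928 0.0919]
```

Emit:
arm_command --dp '[[0.16,0.02,0.6],[0,0,0.9],[0,0,0.9],[0,0,0.9],[0,0,0.9],[0,0,0.9],[0,0,0.6],[0,0,0],[0,0,0]]' --angular '[[0,0,0],[0,0,0],[0,0,0],[0,0,0],[0,0,0],[0,0,0],[0,0,0],[0,0,0],[0,0,0]]' --claw '[1,1,1,1,1,1,1,1,1]'

```text
clock: 14.75
position: [0.4917, 0.0917, 0.0685]
ee_rot: [2.225, 2.217, -0.0]
force: [0.6, -0.3, 1.0]
width: 1.001
gripper_force: 0.0
```

Emit:
arm_command --dp '[[0,0,0],[0,0,0],[0,0,0],[0,0,0],[0,0,0],[0,0,0],[0,0,0],[0,0,0],[0,0,0]]' --angular '[[0,0,0],[0,0,0],[0,0,0],[0,0,0],[0,0,0],[0,0,0],[0,0,0],[0,0,0],[0,0,0]]' --claw '[0.3,0.3,0.3,0.3,0.3,0.3,0.3,0.3,0.3]' --force 30

```text
clock: 15.65
position: [0.4915, 0.0928, 0.068]
ee_rot: [-2.224, -2.219, -0.0]
force: [0.4, -0.0, 0.8]
width: 0.49
gripper_force: 30.0
```

Emit:
arm_command --dp '[[0,0,-0.3],[0,0,-0.4],[0,0,-0.4],[0,0,0],[0,0,0],[0,0,0],[0,0,0]]' --angular '[[0,0,0],[0,0,0],[0,0,0],[0,0,0],[0,0,0],[0,0,0],[0,0,0]]' --claw '[0.3,0.3,0.3,0.3,0.3,0.3,0.3]'

```text
clock: 16.35
position: [0.4912, 0.0927, 0.0952]
ee_rot: [-2.224, -2.219, 0.001]
force: [-0.5, -0.5, -0.8]
width: 0.491
gripper_force: 30.0
```

Force is about -0.8 N, well short of the half-full reading, so this is the empty one and goes in the far well. I'll carry it over the middle canister.

Emit:
arm_command --dp '[[0,0,-0.6],[0,0,-0.9],[0,0,-1],[0,0,-1],[0,0,-1],[0,0,-0.9],[-0.4,0,-0.4],[-0.8,0,0],[-1,0,0],[-1,0,0]]' --angular '[[0,0,0],[0,0,0],[0,0,0],[0,0,0],[0,0,0],[0,0,0],[0,0,0],[0,0,0],[0,0,0],[0,0,0]]' --claw '[0.3,0.3,0.3,0.3,0.3,0.3,0.3,0.3,0.3,0.3]'

```text
clock: 17.35
position: [0.4907, 0.0112, 0.2397]
ee_rot: [-2.223, -2.219, 0.002]
force: [-0.9, 0.4, -1.1]
width: 0.493
gripper_force: 30.0
```

Emit:
arm_command --dp '[[-1,0,0],[-1,0,0],[-1,0,0],[-1,0,0],[-1,0,0],[-1,0,0],[-1,0,0],[-1,0,0],[-1,0,0],[-0.9,-0.1,0]]' --angular '[[0,0,0],[0,0,0],[0,0,0],[0,0,0],[0,0,0],[0,0,0],[0,0,0],[0,0,0],[0,0,0],[0,0,0]]' --claw '[0.3,0.3,0.3,0.3,0.3,0.3,0.3,0.3,0.3,0.3]'

```text
clock: 18.35
position: [0.4874, -0.2366, 0.2396]
ee_rot: [-2.224, -2.218, 0.002]
force: [0.5, 0.4, -1.9]
width: 0.489
gripper_force: 30.0
```

Emit:
arm_command --dp '[[-0.6,0,0],[0,0,0.4],[0,0,0.6],[0,0,0.8],[0,0,0.8],[0,0,0.6],[0,0,0.4],[0,0,0.1],[0,0,0],[0,0,0]]' --angular '[[0,0,0],[0,0,0],[0,0,0],[0,0,0],[0,0,0],[0,0,0],[0,0,0],[0,0,0],[0,0,0],[0,0,0]]' --claw '[0.3,0.3,0.3,0.3,0.3,0.3,0.3,0.3,0.3,0.3]'

```text
clock: 19.35
position: [0.4886, -0.2499, 0.1485]
ee_rot: [2.223, 2.219, 0.001]
force: [0.4, 0.8, -1.5]
width: 0.49
gripper_force: 30.0
```

```bash
python3 - <<'E'
from h import *;from cell import arm
go(arm,(.4889,-.2498,.145))
p=arm.observe()["position"]
d=arm.get_image("side");side(d,(p[0]+.0014,p[1]-.0005),p[2]-.069)
go(arm,(.4889,-.2498,.145))
E
```

```text
t 19.35 pos [ 0.4886 -0.2499  0.1485] F [ 0.37  0.8  -1.52] w 0.49 g 30.0
axes [[0.002, 1.0, 0.001], [1.0, -0.002, -0.0], [-0.0, 0.001, -1.0]]
units [0.   0.01 0.14]
cyl 0.084 [ 0.4896 -0.2508] 167
cyl 0.109 [ 0.4896 -0.2509] 182
cyl 0.134 [ 0.4896 -0.2509] 194
t 19.4 pos [ 0.4887 -0.2499  0.1486] F [ 0.43  0.75 -0.37] w 0.485 g 30.0
axes [[0.002, 1.0, 0.001], [1.0, -0.002, -0.0], [-0.0, 0.001, -1.0]]
units [0.   0.01 0.15]
```

Emit:
arm_command --dp '[[0.03,0.03,0.12],[0,0,0.12],[0,0,0.12],[0,0,0.12],[0,0,0.12],[0,0,0.12],[0,0,0.12],[0,0,0.1],[0,0,0.1],[0,0,0]]' --angular '[[0,0,0],[0,0,0],[0,0,0],[0,0,0],[0,0,0],[0,0,0],[0,0,0],[0,0,0],[0,0,0],[0,0,0]]' --claw '[0.3,0.3,0.3,0.3,0.3,0.3,0.3,0.3,0.3,0.3]'

```text
clock: 20.4
position: [0.4888, -0.2489, 0.1216]
ee_rot: [-2.223, -2.219, 0.0]
force: [0.4, -0.6, -1.7]
width: 0.488
gripper_force: 30.0
```

Emit:
arm_command --dp '[[0,0,0.06],[0,0,0.06],[0,0,0.06],[0,0,0],[0,0,0]]' --angular '[[0,0,0],[0,0,0],[0,0,0],[0,0,0],[0,0,0]]' --claw '[0.3,0.3,0.3,0.3,0.3]'

```text
clock: 20.9
position: [0.489, -0.249, 0.1175]
ee_rot: [-2.224, -2.219, -0.0]
force: [0.4, -0.4, -1.9]
width: 0.492
gripper_force: 30.0
```

Bottom at about 0.0495.

Emit:
arm_command --dp '[[0,0,0.06],[0,0,0.06],[0,0,0.06],[0,0,0],[0,0,0]]' --angular '[[0,0,0],[0,0,0],[0,0,0],[0,0,0],[0,0,0]]' --claw '[0.3,0.3,0.3,0.3,0.3]'

```text
clock: 21.4
position: [0.489, -0.249, 0.1129]
ee_rot: [-2.224, -2.219, 0.0]
force: [-0.4, 0.2, -1.6]
width: 0.489
gripper_force: 30.0
```

Emit:
arm_command --dp '[[0,0,0.06],[0,0,0.06],[0,0,0.06],[0,0,0],[0,0,0]]' --angular '[[0,0,0],[0,0,0],[0,0,0],[0,0,0],[0,0,0]]' --claw '[0.3,0.3,0.3,0.3,0.3]'

```text
clock: 21.9
position: [0.489, -0.249, 0.1084]
ee_rot: [-2.224, -2.219, 0.0]
force: [0.3, 0.0, -1.3]
width: 0.492
gripper_force: 30.0
```

Emit:
arm_command --dp '[[0,0,0.05],[0,0,0.05],[0,0,0.05],[0,0,0],[0,0,0]]' --angular '[[0,0,0],[0,0,0],[0,0,0],[0,0,0],[0,0,0]]' --claw '[0.3,0.3,0.3,0.3,0.3]'

```text
clock: 22.4
position: [0.4891, -0.249, 0.1048]
ee_rot: [2.224, 2.219, 0.0]
force: [-0.2, 0.1, 0.1]
width: 0.496
gripper_force: 30.0
```

Emit:
arm_command --dp '[[0,0,0.06],[0,0,0],[0,0,0]]' --angular '[[0,0,0],[0,0,0],[0,0,0]]' --claw '[0.3,0.3,0.3]'

```text
clock: 22.7
position: [0.4891, -0.2491, 0.1034]
ee_rot: [2.224, 2.219, 0.0]
force: [0.1, 0.3, 3.0]
width: 0.49
gripper_force: 30.0
```

Emit:
arm_command --dp '[[0,0,-0.06],[0,0,0],[0,0,0],[0,0,0],[0,0,0],[0,0,0],[0,0,0],[0,0,0],[0,0,0],[0,0,0]]' --angular '[[0,0,0],[0,0,0],[0,0,0],[0,0,0],[0,0,0],[0,0,0],[0,0,0],[0,0,0],[0,0,0],[0,0,0]]' --claw '[0.3,0.3,0.5,0.55,0.6,0.7,0.8,0.9,1,1]'

```text
clock: 23.7
position: [0.489, -0.249, 0.1047]
ee_rot: [-2.224, -2.219, -0.0]
force: [0.2, -0.0, 0.2]
width: 0.971
gripper_force: 0.0
```

Emit:
arm_command --dp '[[0,0,-0.5],[0,0,-0.8],[0,0,-1],[0,0,-1],[0,0,-0.9],[0.8,-0.1,0],[1,-0.1,0],[1,-0.1,0],[1,-0.1,0],[1,-0.1,0]]' --angular '[[0,0,0],[0,0,0],[0,0,0],[0,0,0],[0,0,0],[0,0,0],[0,0,0],[0,0,0],[0,0,0],[0,0,0]]' --claw '[1,1,1,1,1,1,1,1,1,1]'

```text
clock: 24.7
position: [0.4766, -0.1282, 0.2107]
ee_rot: [2.224, 2.218, 0.001]
force: [0.7, -0.2, -0.3]
width: 1.002
gripper_force: 0.0
```

Emit:
arm_command --dp '[[1,-0.1,0],[1,-0.1,0],[1,-0.1,0],[1,-0.1,0],[1,-0.1,0],[1,-0.1,0],[1,-0.1,0],[1,-0.1,0],[1,-0.1,0],[1,-0.1,0]]' --angular '[[0,0,0],[0,0,0],[0,0,0],[0,0,0],[0,0,0],[0,0,0],[0,0,0],[0,0,0],[0,0,0],[0,0,0]]' --claw '[1,1,1,1,1,1,1,1,1,1]'

```text
clock: 25.7
position: [0.4523, 0.1219, 0.2107]
ee_rot: [2.224, 2.218, 0.002]
force: [0.5, 0.6, 0.7]
width: 1.002
gripper_force: 0.0
```

Emit:
arm_command --dp '[[1,-0.07,0],[1,0,0],[1,0,0],[0.7,0,0],[0.3,0,0],[0,0,0],[0,0,0]]' --angular '[[0,0,0],[0,0,0],[0,0,0],[0,0,0],[0,0,0],[0,0,0],[0,0,0]]' --claw '[1,1,1,1,1,1,1]'

```text
clock: 26.4
position: [0.4509, 0.2199, 0.2098]
ee_rot: [2.225, 2.218, -0.001]
force: [-0.2, -0.0, -0.2]
width: 1.001
gripper_force: 0.0
```

```bash
python3 - <<'E'
from h import *;from cell import arm
go(arm,(.4498,.2225,.068))
d=arm.get_image("side");P=cloud(d);side(d,(.489,-.25),.072);print(fitc(P,.02,.09,(.4511,.2229))[0])
E
```

```text
t 26.4 pos [0.4509 0.2199 0.2098] F [-0.22 -0.02 -0.16] w 1.001 g 0.0
axes [[0.003, 1.0, -0.0], [1.0, -0.003, -0.001], [-0.001, -0.0, -1.0]]
units [ 0.11 -0.04  5.67]
cyl 0.077 [ 0.4902 -0.2498] 167
cyl 0.102 [ 0.4902 -0.2498] 173
cyl 0.127 [ 0.4902 -0.2495] 369
[0.4514 0.2224]
```

Emit:
arm_command --dp '[[0.08,-0.04,0.6],[0,0,0.9],[0,0,0.9],[0,0,0.9],[0,0,0.9],[0,0,0.9],[0,0,0.55],[0,0,0],[0,0,0]]' --angular '[[0,0,0],[0,0,0],[0,0,0],[0,0,0],[0,0,0],[0,0,0],[0,0,0],[0,0,0],[0,0,0]]' --claw '[1,1,1,1,1,1,1,1,1]'

```text
clock: 27.35
position: [0.4501, 0.2222, 0.0689]
ee_rot: [2.225, 2.217, -0.0]
force: [0.6, 0.6, 0.2]
width: 0.996
gripper_force: 0.0
```

Emit:
arm_command --dp '[[0,0,0],[0,0,0],[0,0,0],[0,0,0],[0,0,0],[0,0,0],[0,0,0],[0,0,0],[0,0,0]]' --angular '[[0,0,0],[0,0,0],[0,0,0],[0,0,0],[0,0,0],[0,0,0],[0,0,0],[0,0,0],[0,0,0]]' --claw '[0.3,0.3,0.3,0.3,0.3,0.3,0.3,0.3,0.3]' --force 45

```text
clock: 28.25
position: [0.4499, 0.2231, 0.0685]
ee_rot: [2.224, 2.219, 0.0]
force: [0.6, -0.2, 0.3]
width: 0.488
gripper_force: 45.0
```

Emit:
arm_command --dp '[[0,0,-0.3],[0,0,-0.4],[0,0,-0.4],[0,0,0],[0,0,0],[0,0,0],[0,0,0]]' --angular '[[0,0,0],[0,0,0],[0,0,0],[0,0,0],[0,0,0],[0,0,0],[0,0,0]]' --claw '[0.3,0.3,0.3,0.3,0.3,0.3,0.3]'

```text
clock: 28.95
position: [0.4494, 0.2229, 0.0956]
ee_rot: [-2.224, -2.219, 0.001]
force: [0.3, 1.1, -6.1]
width: 0.485
gripper_force: 45.0
```

Weight is about 6.4 N, so this is the full one and goes in the well by the post.

Emit:
arm_command --dp '[[0,0,-0.6],[0,0,-0.9],[0,0,-1],[0,0,-1],[0,0,-0.8],[-0.4,0.1,-0.3],[-0.8,0.1,0],[-1,0.1,0],[-1,0.1,0],[-1,0.1,0]]' --angular '[[0,0,0],[0,0,0],[0,0,0],[0,0,0],[0,0,0],[0,0,0],[0,0,0],[0,0,0],[0,0,0],[0,0,0]]' --claw '[0.3,0.3,0.3,0.3,0.3,0.3,0.3,0.3,0.3,0.3]'

```text
clock: 29.95
position: [0.4614, 0.116, 0.21]
ee_rot: [-2.224, -2.218, 0.002]
force: [0.4, 0.9, -6.9]
width: 0.486
gripper_force: 45.0
```

Emit:
arm_command --dp '[[-1,0.1,0],[-1,0.1,0],[-1,0.1,0],[-1,0.1,0],[-1,0.1,0],[-0.8,0.1,0],[-0.6,0.05,0],[-0.3,0,0],[0,0,0],[0,0,0]]' --angular '[[0,0,0],[0,0,0],[0,0,0],[0,0,0],[0,0,0],[0,0,0],[0,0,0],[0,0,0],[0,0,0],[0,0,0]]' --claw '[0.3,0.3,0.3,0.3,0.3,0.3,0.3,0.3,0.3,0.3]'

```text
clock: 30.95
position: [0.4775, -0.0489, 0.2106]
ee_rot: [-2.223, -2.219, 0.0]
force: [-0.4, 0.5, -6.8]
width: 0.487
gripper_force: 45.0
```

Emit:
arm_command --dp '[[0,0,0.3],[0,0,0.5],[0,0,0.6],[0,0,0.5],[0,0,0.4],[0,0,0.2],[0,0,0],[0,0,0]]' --angular '[[0,0,0],[0,0,0],[0,0,0],[0,0,0],[0,0,0],[0,0,0],[0,0,0],[0,0,0]]' --claw '[0.3,0.3,0.3,0.3,0.3,0.3,0.3,0.3]'

```text
clock: 31.75
position: [0.4782, -0.0496, 0.1487]
ee_rot: [2.224, 2.219, 0.0]
force: [-0.4, 0.3, -6.4]
width: 0.486
gripper_force: 45.0
```

```bash
python3 - <<'E'
from h import *;from cell import arm
go(arm,(.478,-.05,.145))
p=arm.observe()["position"]
d=arm.get_image("side");side(d,(p[0]+.0014,p[1]-.0005),p[2]-.069)
go(arm,(.478,-.05,.145))
E
```

```text
t 31.75 pos [ 0.4782 -0.0496  0.1487] F [-0.41  0.28 -6.4 ] w 0.486 g 45.0
axes [[0.002, 1.0, 0.0], [1.0, -0.002, -0.0], [-0.0, 0.0, -1.0]]
units [-0.02 -0.01  0.15]
cyl 0.085 [ 0.4792 -0.0499] 134
cyl 0.11 [ 0.4792 -0.05  ] 139
cyl 0.135 [ 0.4795 -0.0501] 157
t 31.8 pos [ 0.4783 -0.0496  0.1489] F [-0.45  0.55 -7.65] w 0.487 g 45.0
axes [[0.002, 1.0, 0.001], [1.0, -0.002, 0.0], [0.0, 0.001, -1.0]]
units [-0.02 -0.01  0.16]
```

Emit:
arm_command --dp '[[0,0,0.12],[0,0,0.12],[0,0,0.12],[0,0,0.12],[0,0,0.12],[0,0,0.12],[0,0,0.12],[0,0,0.1],[0,0,0.1],[0,0,0]]' --angular '[[0,0,0],[0,0,0],[0,0,0],[0,0,0],[0,0,0],[0,0,0],[0,0,0],[0,0,0],[0,0,0],[0,0,0]]' --claw '[0.3,0.3,0.3,0.3,0.3,0.3,0.3,0.3,0.3,0.3]'

```text
clock: 32.8
position: [0.4777, -0.0495, 0.1222]
ee_rot: [-2.224, -2.219, 0.001]
force: [0.0, -0.1, -6.8]
width: 0.487
gripper_force: 45.0
```

Emit:
arm_command --dp '[[0,0,0.06],[0,0,0.06],[0,0,0.06],[0,0,0],[0,0,0]]' --angular '[[0,0,0],[0,0,0],[0,0,0],[0,0,0],[0,0,0]]' --claw '[0.3,0.3,0.3,0.3,0.3]'

```text
clock: 33.3
position: [0.4779, -0.0495, 0.118]
ee_rot: [-2.224, -2.219, 0.0]
force: [0.4, 0.4, -6.5]
width: 0.488
gripper_force: 45.0
```

Emit:
arm_command --dp '[[0,0,0.06],[0,0,0.06],[0,0,0.06],[0,0,0],[0,0,0]]' --angular '[[0,0,0],[0,0,0],[0,0,0],[0,0,0],[0,0,0]]' --claw '[0.3,0.3,0.3,0.3,0.3]'

```text
clock: 33.8
position: [0.4779, -0.0495, 0.1134]
ee_rot: [-2.224, -2.219, 0.0]
force: [-0.3, 0.3, -6.7]
width: 0.484
gripper_force: 45.0
```

Emit:
arm_command --dp '[[0,0,0.06],[0,0,0.06],[0,0,0.06],[0,0,0],[0,0,0]]' --angular '[[0,0,0],[0,0,0],[0,0,0],[0,0,0],[0,0,0]]' --claw '[0.3,0.3,0.3,0.3,0.3]'

```text
clock: 34.3
position: [0.4779, -0.0495, 0.1089]
ee_rot: [-2.224, -2.219, 0.0]
force: [-0.1, -0.2, -6.1]
width: 0.484
gripper_force: 45.0
```

Bottom at about 0.0404.

Emit:
arm_command --dp '[[0,0,0.06],[0,0,0.06],[0,0,0.06],[0,0,0],[0,0,0]]' --angular '[[0,0,0],[0,0,0],[0,0,0],[0,0,0],[0,0,0]]' --claw '[0.3,0.3,0.3,0.3,0.3]'

```text
clock: 34.8
position: [0.478, -0.0495, 0.1046]
ee_rot: [2.224, 2.219, 0.0]
force: [-0.7, 0.6, -4.0]
width: 0.486
gripper_force: 45.0
```

Emit:
arm_command --dp '[[0,0,0.04],[0,0,0.04],[0,0,0.02],[0,0,0],[0,0,0]]' --angular '[[0,0,0],[0,0,0],[0,0,0],[0,0,0],[0,0,0]]' --claw '[0.3,0.3,0.3,0.3,0.3]'

```text
clock: 35.3
position: [0.4781, -0.0495, 0.1021]
ee_rot: [2.224, 2.219, 0.0]
force: [-1.2, -0.0, 1.8]
width: 0.487
gripper_force: 45.0
```

Emit:
arm_command --dp '[[0,0,-0.03],[0,0,0],[0,0,0],[0,0,0],[0,0,0],[0,0,0],[0,0,0],[0,0,0],[0,0,0],[0,0,0]]' --angular '[[0,0,0],[0,0,0],[0,0,0],[0,0,0],[0,0,0],[0,0,0],[0,0,0],[0,0,0],[0,0,0],[0,0,0]]' --claw '[0.3,0.3,0.5,0.55,0.6,0.7,0.8,0.9,1,1]'

```text
clock: 36.3
position: [0.478, -0.0495, 0.1027]
ee_rot: [2.224, 2.219, 0.0]
force: [0.3, 0.0, -0.8]
width: 0.976
gripper_force: 0.0
```

Emit:
arm_command --dp '[[0,0,-0.5],[0,0,-0.8],[0,0,-1],[0,0,-1],[0,0,-1],[1,0,-0.5],[1,0,0],[1,0,0],[1,0,0],[1,0,0]]' --angular '[[0,0,0],[0,0,0],[0,0,0],[0,0,0],[0,0,0],[0,0,0],[0,0,0],[0,0,0],[0,0,0],[0,0,0]]' --claw '[1,1,1,1,1,1,1,1,1,1]'

```text
clock: 37.3
position: [0.4781, 0.0763, 0.2238]
ee_rot: [2.224, 2.218, 0.001]
force: [-0.2, -0.8, -0.3]
width: 0.998
gripper_force: 0.0
```

Emit:
arm_command --dp '[[1,0,0],[1,0,0],[1,0,0],[1,0,0],[1,0,0],[0,0,0],[0,0,0],[0,0,0]]' --angular '[[0,0,0],[0,0,0],[0,0,0],[0,0,0],[0,0,0],[0,0,0],[0,0,0],[0,0,0]]' --claw '[1,1,1,1,1,1,1,1]'

```text
clock: 38.1
position: [0.4786, 0.1993, 0.2232]
ee_rot: [2.225, 2.217, 0.0]
force: [0.2, -0.6, 0.4]
width: 0.997
gripper_force: 0.0
```

```bash
python3 - <<'E'
from h import *;from cell import arm
d=arm.get_image("side");P=cloud(d)
for g in((.4794,-.05),(.4845,-.15),(.4902,-.25)):side(d,g,.072)
e=d["frame"][140:350,200:400,::-1];cv2.imwrite("pics/s2.png",cv2.resize(e,None,fx=2.8,fy=2.8))
t=arm.get_image("top");Q=cloud(t)
m=((Q[...,2]>.135)&(Q[...,2]<.17)&(abs(Q[...,0]-.483)<.045)&(abs(Q[...,1]+.15)<.14)).astype(np.uint8)
n,l,s,c=cv2.connectedComponentsWithStats(m)
for i in range(1,n):
    if s[i,4]>30:print("top",Q[l==i].mean(0).round(4),s[i,4])
E
```

```text
cyl 0.077 [ 0.4794 -0.05  ] 126
cyl 0.102 [ 0.4792 -0.0499] 143
cyl 0.127 [ 0.4794 -0.0494] 238
cyl 0.077 [ 0.4846 -0.1497] 145
cyl 0.102 [ 0.4843 -0.1499] 162
cyl 0.127 [ 0.4846 -0.1495] 300
cyl 0.077 [ 0.4901 -0.2498] 170
cyl 0.102 [ 0.4901 -0.2499] 172
cyl 0.127 [ 0.49   -0.2496] 368
top [ 0.4888 -0.2475  0.1461] 238
top [ 0.4834 -0.1483  0.146 ] 235
top [ 0.4775 -0.0487  0.1435] 231
```

View pics/s2.png

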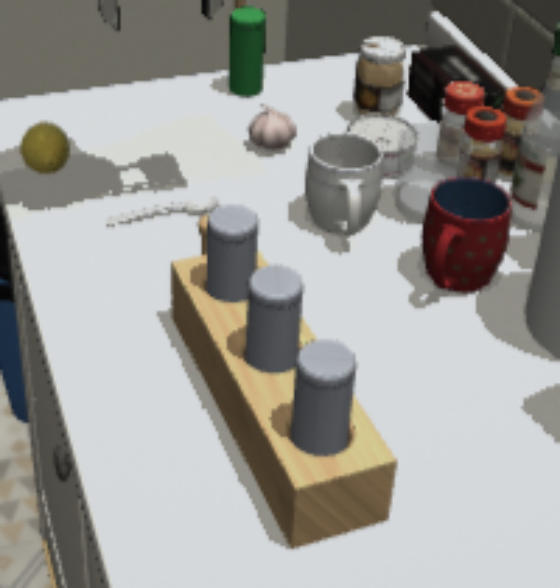

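The final view shows all three canisters upright in their wells, with tops at crop (232,220), (275,282) and (325,358). The spoon, lemon, garlic and mug are where they started.

```bash
python3 -c "
from cell import arm
print(arm.sign_off())"
```

```text
the job is handed in; nothing more can be done
None
```

I handed the job in with the full canister in the well by the post, the half-full one in the middle and the empty one in the far well, each lowered until I felt the floor and then released upright; the bystanders looked unmoved, the clock read about 38 s of the 72 s, and no verdict came back.

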